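Close up a two-part casting mould in its tie-rod clamp

TASK

Get the plaster bottle mould ready for casting: stand its loose second half in the clamp, keys facing the sockets of the half that is already there, then turn the hexagonal middle sleeve of the tie rod so that both cheeks draw in until the mould is fully shut and held firmly between the rubber pads. Last, stand the plaster pouring ring upright on top of the closed mould, centred round its pouring mouth. Leave the bowl, the brown jar and the brush where they are.

Things in the scene. Friction and masses are not known exactly. Their poses are not given: they have to be found in the camera images.
- clamp: Mould clamp, fixed to the bench. Origin on the bench under the centre of the mould bed; z up, y along the clamping direction, -x towards the tie-rod side, which faces the robot. Plywood bed board x -145 to +70 mm, y +/-106, top 15 mm above the bench. Two 12 mm steel guide bars run along y at x +/-56, their tops 38 mm high. Both cheeks (left +y, right -y) always stand equally far from y = 0.
- sleeve_mid (a point): Centre of the steel hexagonal turnbuckle sleeve that joins the two threaded rods, at x -100, y 0, z 105 mm in the clamp frame. It lies along the clamp's y: 64 mm long, 30 mm across flats, 35 across corners; 16 mm rods stick out of both ends to the ears, 62 mm or more from the middle. Beneath it is only the bed board.
- sleeve (a joint): Turn of the sleeve, rad, about the clamp's +y: grows as it tightens, its top going to +x, from the robot towards the mould. Each cheek moves in 1.91 mm per rad, both at once. At 0.6 two flats face +x and -x; flats repeat every 1.047. Starts at 0 to 0.5; at 3.67 both pads just touch a shut mould (80 mm thick), then the rubber gives; stop at 5.7. Stiff (0.15 to 0.27 N m), stays where left.
- pad_left_face (a point): Middle of the inner face of the left (+y) cheek's black rubber pad (90 x 58 mm, 22 to 80 mm above the bench); free, it lies 47 mm minus the cheek's travel from the clamp's y = 0. Behind it: plywood cheek, 104 mm wide in x, top at 84 mm, and a grey steel plate that runs forward at that height to x -120; only its ear (x -120 to -70, top at 125 mm) is higher and holds the threaded rod.
- pad_right_face (a point): The same for the right (-y) cheek, mirrored. Beyond the cheeks, blocks 47 mm high hold the ends of the guide bars at y +/-100.
- pad_left (a joint): How far the left rubber pad is squeezed, m: 0 when free, 8 N per mm. A firm hold is 1 mm or more, which is 0.5 rad of sleeve or more past first touch.
- pad_right (a joint): The same for the right rubber pad.
- half_a_centre (a point): Centre of the first mould half, a plaster block standing loose on the bed close to the left pad: 64 mm along its x, 40 mm along its y, 75 mm tall, 0.2 kg. Its parting face, with half a bottle hollowed out and two round sockets (16 mm wide, 6 mm deep), looks along its -y to the clamp's middle.
- half_a_face (a point): Centre of the first half's parting face (20 mm along its -y from the centre, 37.5 mm up); same axes.
- mouth (a point): Centre of the mould's round pouring mouth (28 mm wide once closed), on the top of the mould on the first half's parting face, 75 mm above the half's foot.
- half_b_centre (a point): Centre of the second mould half, standing on the bench beside the clamp: same block (64 along x, 40 along y, 75 mm tall, 0.2 kg). Its parting face looks along its +y, with two tapered keys 14 mm wide, 7 at the tip, 3.5 mm long, that fit the sockets and pull the halves into line from about 4 mm off. Place: between the first half and the right pad, +y to the first half, clear of both when lowered.
- half_b_face (a point): Centre of the second half's parting face (20 mm along its +y from the centre), keys not counted; same axes.
- ring_centre (a point): Centre of the plaster pouring ring, a short plain tube standing on the bench on the other side of the clamp: 54 mm outside, 36 mm inside, 36 mm tall, about 60 g; origin half-way up, z along its bore.
- bowl_rim (a point): Bystander: middle of the rim of a white porcelain bowl, 110 mm wide, 50 mm tall, beyond the clamp.
- jar: Bystander: small brown bottle-shaped jar, 66 mm wide, 84 mm tall, beyond the clamp; origin under its foot.
- brush_grip (a point): Bystander: the handle of a flat brush lying on the bench to the left, away from the clamp.
Things that resemble listed ones, but are neither listed nor needed, are in the scene too. Leave any purple look-alike of the part that bears ring_centre alone. What is shaped like the part that bears half_a_centre but red is not meant.

How it is judged (in metres and radians):
On the way, in this order (a step that is already met when the one before it is completed fails the run):
1. the second half stands upright on the clamp bed, its keys facing the first half's sockets (z of half_b_centre in the frame of clamp between 0.049 and 0.056 m and angle between half_b_centre's own z axis and vertical below 0.1 rad and distance between half_a_face and half_b_face below 0.02 m and angle between the y axis of half_b_centre and the y axis of half_a_centre, either way round below 0.2 rad), for 0.2 s.
2. the mould is drawn shut and both rubber pads hold it firmly (distance between half_a_face and half_b_face below 0.003 m and angle between the y axis of half_b_centre and the y axis of half_a_centre, either way round below 0.04 rad and value of joint each of pad_left, pad_right above 0.0007 m), for 0.3 s.
At the end, for the whole second after the job is handed in: The two halves stand on the bed, shut on each other (parting faces within 3 mm of each other, gap and offset together, and parallel within 0.04 rad), both rubber pads squeezed by at least 0.7 mm, and the pouring ring stands upright on top of the mould, centred on the mouth within 7 mm (all of step 2 and z of half_b_centre in the frame of clamp between 0.049 and 0.056 m and horizontal distance between ring_centre and mouth below 0.007 m and z of ring_centre in the frame of mouth between 0.015 and 0.021 m and angle between ring_centre's own z axis and vertical below 0.08 rad); the robot touches nothing.
It fails at once if a bystander (bowl, jar, brush) was shifted by more than 40 mm (distance of any of bowl_rim, jar, brush_grip from where it was at the start of the episode above 0.04 m).
It also fails if it takes over 72 s, if anything falls off the work surface, if the arm or the gripper's body presses on something with over 40 N, if the wrist force passes 120 N, or if a joint passes its speed limit or range.

ROBOT

A 6-joint arm with a two-finger parallel gripper is mounted at the origin on the work surface. World frame = base frame: x ahead of the robot, y to its left, z up, the work surface at z = 0. Lengths are in mm, angles in rad, forces in N, time in s.
With the tool pointing down it reaches from about 350 to 975 mm from the base axis. Payload 4.9 kg.
Tool frame: the origin (TCP) lies midway between the tips of the shut fingers; the grasp point (between the pads) lies 19 mm behind it; z points along the fingers, y is the line along which they close (so a half turn about z gives the same grasp; the last joint's range is limited). The gripper opens to 85 mm and grips with 20 to 120 N. Pads are 22 mm wide; open, the fingers measure 114 mm over their backs; the gripper's body (76 mm by 85 mm) begins 54 mm behind the grasp point. The pads swing forward as they close: fully open they stand 13 mm farther back than shut.
Start: joints at [1.203, 0.053, 1.613, -0, 1.476, -0.119], TCP at [153.891, 605.738, 231.304] pointing down, gripper open.
Joint ranges: [-3.01, 3.01], [-1.01, 2.22], [0.06, 2.58], [-1.02, 4.17], [0.09, 2.62], [-3.14, 3.14]. Speed limits (rad/s): [2.57, 2.57, 3.14, 3.14, 3.14, 3.14].

INTERFACE

Orientations are given as a unit quaternion [x, y, z, w].
In Python, from rig import read_state, get_image, calibration, sign_off gives the robot as it stands. The module is installed in compiled form; this text tells all that it offers.
- The arm moves only by the tool apply_moves, never from a script. Its argument "targets" is a list of rows, each an object of numbers: "hand": the opening, from 0 (shut) to 1 (fully open); "tx", "ty", "tz": the shift along the tool's x, y, z in cm; "twist": the turn about the tool's z in rad. A call has 1 to 12 rows; each row is the pose to reach, as a shift and turn from the pose commanded when the call began, along the tool's axes at that moment; what a row does not reach only later rows make up. A row lasts 1/10 s, in which the tool goes at most 50 mm and 8.59 degrees, less where a joint would pass 70% of its speed; a pose out of reach is approached as far as the arm can. A call with a gripper value outside its range is refused whole. The fingers move at their own pace and stop on an object; "newtons" is the grip in N (left out, the last holds). Time passes only in rows, so rows that repeat a pose let the fingers close. It gives the time, the measured TCP pose, the force, the opening and the grip force at its end, in the units of the state.
- read_state(): the state, without advancing time (a new reading comes with each control period).
- get_image(name): name is "scene" or "top"; returns (picture, depth): 420x560x3 uint8, blue, green, red; 420x560 float32, mm along the optical axis (not along the pixel's ray), 0 where there is no reading.
- calibration(name): a dict with "intrinsics" (3x3 intrinsics, pixels), "extrinsics" (4x4, takes a point from world to camera coordinates). Camera axes: x right, y up, looking along -z (the intrinsics and any distortion apply to the point x, -y, -z); pixel columns grow to the right and rows downward; lengths in mm; the calibration is good to about 2 mm. A picture is of the moment at which its call begins. calibration takes no time and is no camera call.
- sign_off(): hands the job in; it is judged then, once.
The state is a dict: "t": time; "qpos": joint angles; "qd": joint speeds; "joint_torque": joint torques, N m; "tool_pos": TCP position; "tool_rot": TCP orientation; "wrist_force": force on the tool from outside, world axes, zero at the start; "ft_torque": the same for the moment, N m; "grip_width": finger opening in mm; "grasp_force": force on a finger pad.
Only numpy, scipy, OpenCV 4.12 (cv2) and the standard library are available. Lean on these libraries where they do the work, as an engineer would, in place of code of your own. Each camera call takes 0.05 s, during which the arm holds its last target. There are 200 camera calls.

## Working session

There is one attempt and no reset: what is moved stays moved. The work goes in short steps, Python scripts to look and compute and a tool call to move; the robot and the scene stay as the last step left them, time stands still between calls to the robot, and variables do not carry over. Pictures are saved under pics/ and viewed, at most 13 in all, crops included, and the job is handed in when it is done.

Besides the shell and the picture viewer there is one more tool, called after "Call:" as name(argument=value, ...) on one line, values as JSON. apply_moves: Moves the arm, as the interface text tells. Its arguments: {"type":"object","properties":{"targets":{"type":"array"},"newtons":{"type":"number"}},"required":["targets"]}

```bash
mkdir -p pics
cat > h.py <<'E'
import numpy as np, cv2
from rig import read_state, get_image, calibration, sign_off
def cloud(name):
    im,d=get_image(name); c=calibration(name)
    K=np.array(c["intrinsics"]);E=np.array(c["extrinsics"])
    v,u=np.mgrid[0:420,0:560]
    x=(u-K[0,2])/K[0,0]*d; y=(v-K[1,2])/K[1,1]*d
    P=np.stack([x,-y,-d,np.ones_like(d)],-1)@np.linalg.inv(E).T
    P=P[...,:3]; P[d<=0]=np.nan
    return im,P
E
python3 - <<'E'
from h import *
for n in("scene","top"):
    im,P=cloud(n); cv2.imwrite(f"pics/{n}0.png",im); np.save(n,P); c=calibration(n); print({k:(v if k!='extrinsics' else np.linalg.inv(np.array(v))[:3].round(2).tolist()) for k,v in c.items()})
print(read_state())
E
```

```text
{'intrinsics': array([[419.46882079,   0.        , 292.30881723],
       [  0.        , 419.46882079, 206.91976472],
       [  0.        ,   0.        ,   1.        ]]), 'extrinsics': [[-0.63, -0.53, 0.57, 1229.9], [0.78, -0.43, 0.45, 545.27], [0.01, 0.73, 0.68, 863.22]]}
{'intrinsics': array([[429.14155577,   0.        , 284.06376847],
       [  0.        , 429.14155577, 208.93624653],
       [  0.        ,   0.        ,   1.        ]]), 'extrinsics': [[-0.02, 1.0, -0.07, 511.98], [-1.0, -0.02, -0.0, 48.0], [-0.0, 0.07, 1.0, 1070.51]]}
{'t': 0.1, 'qpos': array([ 1.20300760e+00,  5.33154850e-02,  1.61415607e+00, -1.83433712e-05,
        1.47603594e+00, -1.19008722e-01]), 'qd': array([ 8.34530771e-05, -8.87927891e-04, -2.74253129e-03, -2.38532011e-04,
       -1.62794613e-03, -1.46558551e-03]), 'joint_torque': array([ 4.57820875e-06, -3.94902313e+01, -3.71362531e+01, -5.86515898e-05,
        3.86820422e-03, -3.45547335e-05]), 'tool_pos': array([153.69060517, 605.21660681, 230.17106978]), 'tool_rot': array([ 1.24068543e-01,  9.92273188e-01, -9.31399477e-04, -2.21879979e-04]), 'wrist_force': array([ 0.15686996, -0.50196543,  0.4652641 ]), 'ft_torque': array([-0.02739938, -0.00337838, -0.03106233]), 'grasp_force': 0.0, 'grip_width': 85.33940800190112}
```

View pics/top0.png

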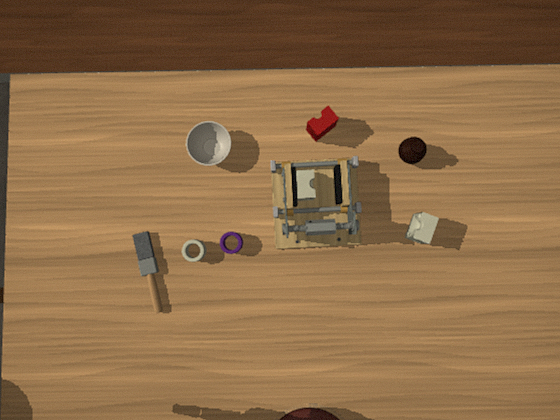

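View pics/scene0.png

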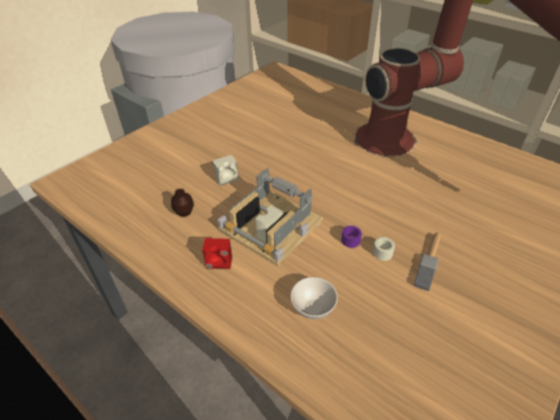

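The top view shows the clamp at about (316,200), half A inside it at (306,184), half B at (424,228), the white ring at (193,250) and the purple look-alike at (231,243). The jar is at (412,150), the bowl at (208,143) and the red decoy at (322,124).

Run:
```python
from h import *
P=np.load("top.npy"); im=cv2.imread("pics/top0.png")
a=cv2.resize(im[150:255,262:367],(600,600),interpolation=cv2.INTER_CUBIC)
cv2.imwrite("pics/c1.png",a)
b=cv2.resize(im[205:250,400:445],(400,400),interpolation=cv2.INTER_CUBIC)
s=cv2.imread("pics/scene0.png")
c=cv2.resize(s[150:195,205:250],(400,400),interpolation=cv2.INTER_CUBIC)
cv2.imwrite("pics/c2.png",np.hstack([b,c]))
def seg(n,u0,u1,v0,v1,z0,z1):
    Q=P[v0:v1,u0:u1].reshape(-1,3); Q=Q[(Q[:,2]>z0)&(Q[:,2]<z1)]
    r=cv2.minAreaRect(Q[:,:2].astype(np.float32))
    print(n,len(Q),Q.mean(0).round(1),Q[:,2].max().round(1),"rect",np.round(r[0],1),np.round(r[1],1),round(r[2],1))
seg("B",400,445,205,250,66,90)
seg("ring",178,210,235,268,28,45)
seg("purple",216,246,228,258,28,45)
seg("A",294,322,166,203,83,100)
seg("sleeve",303,338,215,240,108,130)
seg("all cheeks/plates",262,367,150,255,78,130)
seg("bed",262,367,150,255,8,20)
seg("ears",262,367,200,255,112,135)
print(np.nanmedian(P[300:400,200:280,2]))
```

```text
B 484 [ 535.4 -276.6   73.7] 80.1 rect [ 536.4 -274.9] [43.6 64.3] 68.4
ring 227 [491.  272.5  35. ] 40.3 rect [491.3 272. ] [51.6 51.8] 49.7
purple 225 [508.7 181.9  35.2] 40.2 rect [508.4 182.1] [51.3 52.9] 89.3
A 460 [640.6   1.3  89.2] 93.9 rect [640.9   4.3] [64.9 48.3] 1.6
sleeve 428 [540.1 -28.5 116.8] 124.6 rect [540.1 -28.2] [31.5 77.2] 3.6
all cheeks/plates 2454 [601.9 -23.6  95.6] 127.8 rect [606.8 -26.6] [172.4 171.6] 2.3
bed 3683 [586.3 -23.6  14.4] 20.0 rect [603.1 -27. ] [215.2 211.9] 2.1
ears 570 [541.3 -30.4 118.6] 127.8 rect [545.1 -29.1] [ 49.1 171.6] 2.3
-0.5506005434165218
```

View pics/c1.png

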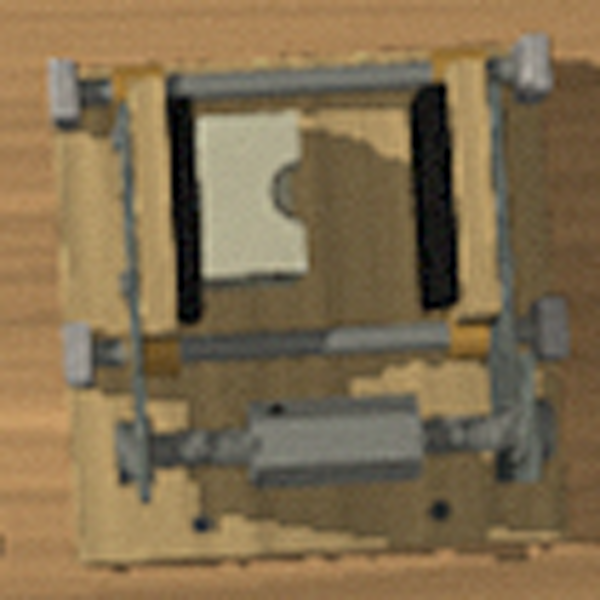

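View pics/c2.png

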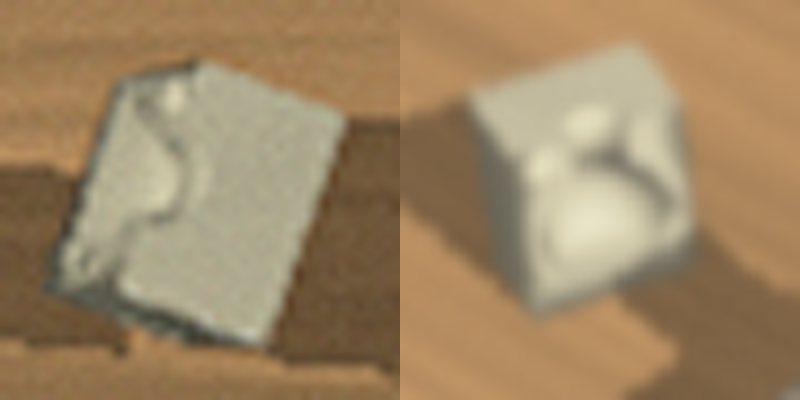

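The crops confirm the layout. In the clamp crop, half A stands near the left pad with its mouth notch facing −y, and the sleeve runs at about (335,440). In the second crop, half B's keyed face looks left and slightly up, which is mostly world +y. Next I'll refine the poses.

```bash
cat >> h.py <<'E'
def ontop(name,im,P,box,h,tol=6,white=True):
    "points of a flat top: rays through masked pixels cut with plane z=h"
    u0,u1,v0,v1=box; c=calibration(name); K=np.array(c["intrinsics"]);T=np.linalg.inv(np.array(c["extrinsics"]))
    Z=cv2.medianBlur(np.nan_to_num(P[...,2]).astype(np.float32),3)
    m=np.abs(Z-h)<tol
    if white:
        f=im.astype(int); m&=(f.max(2)-f.min(2)<45)&(f.min(2)>95)
    v,u=np.nonzero(m); k=(u>=u0)&(u<u1)&(v>=v0)&(v<v1); u,v=u[k],v[k]
    d=np.stack([(u-K[0,2])/K[0,0],-(v-K[1,2])/K[1,1],-np.ones(len(u))],-1)@T[:3,:3].T
    s=(h-T[2,3])/d[:,2]; return T[:3,3]+d*s[:,None]
def rect(n,Q):
    r=cv2.minAreaRect(Q[:,:2].astype(np.float32)); print(n,len(Q),"mean",Q[:,:2].mean(0).round(1),"rect",np.round(r[0],1),np.round(r[1],1),round(r[2],1))
E
python3 - <<'E'
from h import *
P=np.load("top.npy"); im=cv2.imread("pics/top0.png")
rect("B",ontop("top",im,P,(400,445,205,250),75,5))
rect("A",ontop("top",im,P,(296,322,166,203),90,6))
rect("ring",ontop("top",im,P,(178,210,235,268),36,6))
rect("sleeve",ontop("top",im,P,(303,338,215,240),121,9,False))
# pads: black pixels
g=im.max(2); 
for n,b in(("padL",(288,300,160,212)),("padR",(330,345,160,212))):
    s=im.copy(); m=np.zeros_like(g,bool); m[b[2]:b[3],b[0]:b[1]]=g[b[2]:b[3],b[0]:b[1]]<45
    Q=P[m]; rect(n,Q[(Q[:,2]>70)])
# sleeve profile across x (clamp frame)
Q=P[200:250,303:338].reshape(-1,3); Q=Q[Q[:,2]>95]; a=.038
R=np.array([[np.cos(a),np.sin(a)],[-np.sin(a),np.cos(a)]]); L=(Q[:,:2]-[640.6,-25.6])@R.T
for x in range(-122,-76,3):
    k=(abs(L[:,0]-x)<1.5)&(abs(L[:,1])<28); print(x,k.sum(),Q[k,2].mean().round(1) if k.any() else '')
S=np.load("scene.npy"); ims=cv2.imread("pics/scene0.png")
rect("ringS",ontop("scene",ims,S,(368,402,232,264),36,6)); rect("BS",ontop("scene",ims,S,(205,250,150,195),75,5)); rect("AS",ontop("scene",ims,S,(240,300,190,245),90,5))
E
```

```text
B 441 mean [ 534.3 -276.8] rect [ 534.9 -275.5] [41.6 62.5] 67.4
A 432 mean [640.4   1.9] rect [6.406e+02 3.000e-01] [63.9 39.7] 2.3
ring 180 mean [490.1 272.4] rect [490.8 273.4] [50.6 47.9] 89.0
sleeve 355 mean [540.4 -29.1] rect [540.3 -27.5] [25.4 70.9] 2.4
padL 155 mean [636.4  27.9] rect [636.6  27.7] [89.8  9.8] 1.7
padR 154 mean [640.2 -76.2] rect [640.4 -76.4] [86.4  9.2] 1.6
-122 0 
-119 1 103.8
-116 33 107.2
-113 37 112.4
-110 31 117.2
-107 37 119.2
-104 33 119.5
-101 30 119.6
-98 37 119.6
-95 32 119.1
-92 30 118.9
-89 35 114.9
-86 33 109.5
-83 12 104.7
-80 0 
-77 0 
ringS 156 mean [496.8 275.2] rect [495.4 275.1] [49.4 51.1] 39.2
BS 145 mean [ 539.4 -273.3] rect [ 538.9 -272.4] [40.8 61.7] 69.6
AS 259 mean [642.5   4. ] rect [629.2 -10.1] [105.1 130.6] 46.7
```

```bash
cat >> h.py <<'E'
def plan(x,y,z,psi=None):
    "cm shifts + twist from the present pose to world mm target, psi = yaw of tool y"
    s=read_state(); a,b,_,_=s["tool_rot"]; p0=np.arctan2(b*b-a*a,2*a*b)
    d=np.array([x,y,z])-s["tool_pos"]
    tw=0 if psi is None else -((psi-p0+np.pi/2)%np.pi-np.pi/2) 
    print("t",round(s["t"],2),"pos",s["tool_pos"].round(1),"psi",round(p0,4),"-> tx %.2f ty %.2f tz %.2f twist %.3f"%((-np.sin(p0)*d[0]+np.cos(p0)*d[1])/10,(np.cos(p0)*d[0]+np.sin(p0)*d[1])/10,-d[2]/10,tw),"F",s["wrist_force"].round(1),"w",round(s["grip_width"],1),"j6",s["qpos"][5].round(2))
E
python3 -c "
from h import *
plan(536,-275.5,150,-.384)"
```

```text
t 0.1 pos [153.7 605.2 230.2] psi 1.322 -> tx -58.74 ty -75.95 tz 8.02 twist -1.436 F [ 0.2 -0.5  0.5] w 85.3 j6 -0.12
```

Call:
apply_moves(targets=[{"tx":-58.7,"ty":-75.95,"tz":4,"twist":1.706,"hand":1},{"tx":-58.7,"ty":-75.95,"tz":4,"twist":1.706},{"tx":-58.7,"ty":-75.95,"tz":4,"twist":1.706},{"tx":-58.7,"ty":-75.95,"tz":4,"twist":1.706},{"tx":-58.7,"ty":-75.95,"tz":4,"twist":1.706},{"tx":-58.7,"ty":-75.95,"tz":4,"twist":1.706},{"tx":-58.7,"ty":-75.95,"tz":4,"twist":1.706},{"tx":-58.7,"ty":-75.95,"tz":4,"twist":1.706},{"tx":-58.7,"ty":-75.95,"tz":4,"twist":1.706},{"tx":-58.7,"ty":-75.95,"tz":4,"twist":1.706},{"tx":-58.7,"ty":-75.95,"tz":4,"twist":1.706},{"tx":-58.7,"ty":-75.95,"tz":4,"twist":1.706}])

```text
validation failed for argument at $.ta...
```

```bash
python3 -c "
from h import *
plan(536,-275.5,120,-.384)"
```

```text
t 0.1 pos [153.7 605.2 230.2] psi 1.322 -> tx -58.74 ty -75.95 tz 11.02 twist -1.436 F [ 0.2 -0.5  0.5] w 85.3 j6 -0.12
```

Call:
apply_moves(targets=[{"tx":-58.7,"ty":-75.95,"tz":4,"twist":1.706,"hand":1},{"tx":-58.7,"ty":-75.95,"tz":4,"twist":1.706,"hand":1},{"tx":-58.7,"ty":-75.95,"tz":4,"twist":1.706,"hand":1},{"tx":-58.7,"ty":-75.95,"tz":4,"twist":1.706,"hand":1},{"tx":-58.7,"ty":-75.95,"tz":4,"twist":1.706,"hand":1},{"tx":-58.7,"ty":-75.95,"tz":4,"twist":1.706,"hand":1},{"tx":-58.7,"ty":-75.95,"tz":4,"twist":1.706,"hand":1},{"tx":-58.7,"ty":-75.95,"tz":4,"twist":1.706,"hand":1},{"tx":-58.7,"ty":-75.95,"tz":4,"twist":1.706,"hand":1},{"tx":-58.7,"ty":-75.95,"tz":4,"twist":1.706,"hand":1},{"tx":-58.7,"ty":-75.95,"tz":4,"twist":1.706,"hand":1},{"tx":-58.7,"ty":-75.95,"tz":4,"twist":1.706,"hand":1}])

```text
t: 1.3
tool_pos: [392.5, 53.7, 206.1]
tool_rot: [0.83, 0.557, 0.0, 0.0]
wrist_force: [1.5, 0.3, 0.1]
grip_width: 85.4
grasp_force: 0.0
```

```bash
python3 -c "
from h import *
plan(536,-275.5,120,-.384)"
```

```text
t 1.3 pos [392.5  53.7 206.1] psi -0.3881 -> tx -25.05 ty 25.74 tz 8.61 twist -0.004 F [1.5 0.3 0.1] w 85.4 j6 0.34
```

Call:
apply_moves(targets=[{"tx":-25.0,"ty":25.7,"tz":8.0,"twist":0,"hand":1},{"tx":-25.0,"ty":25.7,"tz":8.0,"twist":0,"hand":1},{"tx":-25.0,"ty":25.7,"tz":8.0,"twist":0,"hand":1},{"tx":-25.0,"ty":25.7,"tz":8.0,"twist":0,"hand":1},{"tx":-25.0,"ty":25.7,"tz":8.0,"twist":0,"hand":1},{"tx":-25.0,"ty":25.7,"tz":8.0,"twist":0,"hand":1},{"tx":-25.0,"ty":25.7,"tz":8.0,"twist":0,"hand":1},{"tx":-25.0,"ty":25.7,"tz":8.0,"twist":0,"hand":1},{"tx":-25.0,"ty":25.7,"tz":8.0,"twist":0,"hand":1},{"tx":-25.0,"ty":25.7,"tz":8.0,"twist":0,"hand":1}])

```text
t: 2.3
tool_pos: [536.5, -271.8, 125.7]
tool_rot: [0.829, 0.559, -0.0, -0.001]
wrist_force: [-0.3, 0.3, 0.0]
grip_width: 85.3
grasp_force: 0.0
```

```bash
python3 -c "
from h import *
plan(536,-275.5,33,-.384)
im,P=cloud('scene'); cv2.imwrite('pics/s1.png',cv2.resize(im[100:220,170:330],(800,600),interpolation=cv2.INTER_CUBIC))"
```

```text
t 2.3 pos [ 536.5 -271.8  125.7] psi -0.3843 -> tx -0.36 ty 0.09 tz 9.27 twist -0.000 F [-0.3  0.3  0. ] w 85.3 j6 -0.21
```

View pics/s1.png

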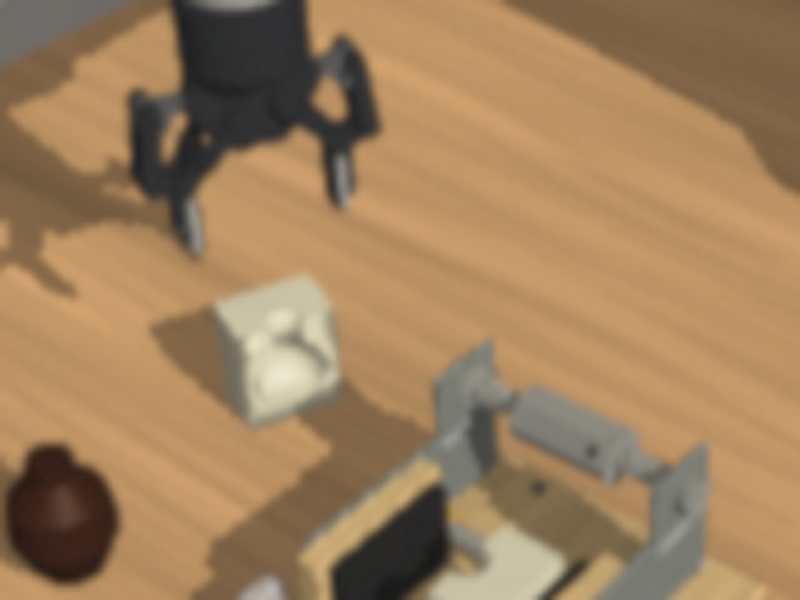

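The gripper sits squarely above half B, with the finger line along the block's long side: fingertips at about (195,250) and (340,205), block top at (275,305). Descending to grasp.

Call:
apply_moves(targets=[{"tx":-0.36,"ty":0.1,"tz":4,"twist":0,"hand":1},{"tx":-0.36,"ty":0.1,"tz":7,"twist":0,"hand":1},{"tx":-0.36,"ty":0.1,"tz":9.2,"twist":0,"hand":1},{"tx":-0.36,"ty":0.1,"tz":9.2,"twist":0,"hand":1},{"tx":-0.36,"ty":0.1,"tz":9.2,"twist":0,"hand":0.5},{"tx":-0.36,"ty":0.1,"tz":9.2,"twist":0,"hand":0.5},{"tx":-0.36,"ty":0.1,"tz":9.2,"twist":0,"hand":0.5},{"tx":-0.36,"ty":0.1,"tz":9.2,"twist":0,"hand":0.5},{"tx":-0.36,"ty":0.1,"tz":9.2,"twist":0,"hand":0.5},{"tx":-0.36,"ty":0.1,"tz":9.2,"twist":0,"hand":0.5}], newtons=45)

```text
t: 3.35
tool_pos: [538.0, -276.6, 36.7]
tool_rot: [0.829, 0.559, 0.001, 0.001]
wrist_force: [-0.8, 2.0, 5.4]
grip_width: 63.4
grasp_force: 52.5
```

```bash
python3 -c "
from h import *
plan(536,-275.5,190,0.038)
print(read_state()['grasp_force'])"
```

```text
t 3.35 pos [ 538.  -276.6   36.7] psi -0.384 -> tx 0.03 ty -0.22 tz -15.33 twist -0.422 F [-0.8  2.   5.4] w 63.4 j6 -0.21
52.5348687171936
```

Call:
apply_moves(targets=[{"tx":0,"ty":0,"tz":-3,"twist":0,"hand":0.5},{"tx":0,"ty":0,"tz":-8,"twist":0,"hand":0.5},{"tx":0,"ty":0,"tz":-13,"twist":0,"hand":0.5},{"tx":3,"ty":0.1,"tz":-15.3,"twist":-0.05,"hand":0.5},{"tx":7,"ty":0.3,"tz":-15.3,"twist":-0.15,"hand":0.5},{"tx":11,"ty":0.5,"tz":-15.3,"twist":-0.25,"hand":0.5},{"tx":15,"ty":0.7,"tz":-15.3,"twist":-0.35,"hand":0.5},{"tx":19,"ty":0.9,"tz":-15.3,"twist":-0.422,"hand":0.5},{"tx":22.5,"ty":1.05,"tz":-15.3,"twist":-0.422,"hand":0.5},{"tx":25.3,"ty":1.15,"tz":-15.3,"twist":-0.422,"hand":0.5},{"tx":25.3,"ty":1.15,"tz":-15.3,"twist":-0.422,"hand":0.5},{"tx":25.3,"ty":1.15,"tz":-15.3,"twist":-0.422,"hand":0.5}])

```text
t: 4.55
tool_pos: [641.7, -45.5, 186.7]
tool_rot: [0.693, 0.721, -0.001, -0.0]
wrist_force: [-0.4, -0.2, -2.1]
grip_width: 63.4
grasp_force: 51.8
```

```bash
python3 -c "
from h import *
plan(643.5,-46.4,110,0.038)
im,P=cloud('scene'); cv2.imwrite('pics/s2.png',cv2.resize(im[90:270,180:340],(534,600),interpolation=cv2.INTER_CUBIC)); np.save('s2',P)
im,P=cloud('top'); cv2.imwrite('pics/t2.png',im[140:260,250:370]); np.save('t2',P)"
```

```text
t 4.55 pos [641.7 -45.5 186.7] psi 0.0392 -> tx -0.10 ty 0.17 tz 7.67 twist 0.001 F [-0.4 -0.2 -2.1] w 63.4 j6 -0.23
```

View pics/s2.png

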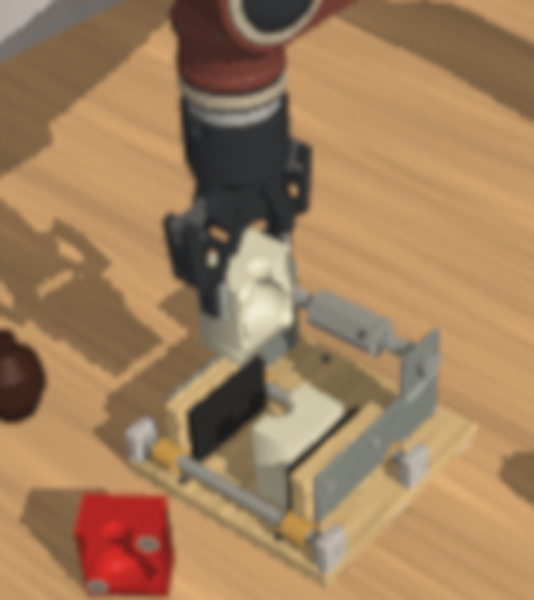

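Half B is held upright at about (265,290) in the crop. Its keys face half A, whose top is at (300,420). I'll measure its offset to the pad and half A in the same camera.

Run:
```python
from h import *
P=np.load('s2.npy'); im=cv2.resize(cv2.imread('pics/s2.png'),(160,180),interpolation=cv2.INTER_AREA); P=P[90:270,180:340]
a=.038;R=np.array([[np.cos(a),np.sin(a)],[-np.sin(a),np.cos(a)]])
L=P.copy(); L[...,:2]=(P[...,:2]-[640,-25])@R.T
f=im.astype(int); w=(f.max(2)-f.min(2)<60)&(f.min(2)>110); bl=f.max(2)<60
z=L[...,2]
k=w&(z>115)&(z<200)&(abs(L[...,0])<45)&(L[...,1]<20)
Q=L[k]; print("B face",len(Q),"x",np.percentile(Q[:,0],[2,98]).round(1),"z",np.percentile(Q[:,2],[2,98]).round(1))
for x in range(-32,33,8):
    q=Q[abs(Q[:,0]-x)<4]; print(x,[ (zz,q[abs(q[:,2]-zz)<5,1].mean().round(1)) for zz in range(155,190,10) if (abs(q[:,2]-zz)<5).any()])
k=w&(abs(z-90)<7)&(abs(L[...,0])<45)&(abs(L[...,1])<60); Q=L[k]; print("A top x",np.percentile(Q[:,0],[2,50,98]).round(1),"y",np.percentile(Q[:,1],[2,50,98]).round(1),Q[:,2].mean())
k=bl&(z>30)&(z<76)&(L[...,1]<-30)&(L[...,1]>-60); Q=L[k]; print("padR",len(Q),"y",np.percentile(Q[:,1],[5,50,95]).round(1),"x",np.percentile(Q[:,0],[3,97]).round(1))
# top cam: A top again + A's hollow side
```

```text
B face 346 x [-29.5  34.4] z [152.  198.3]
-32 [(155, np.float64(-2.6)), (165, np.float64(-3.4)), (175, np.float64(-1.7)), (185, np.float64(-2.2))]
-24 [(155, np.float64(-0.3)), (165, np.float64(-1.7)), (175, np.float64(-6.3)), (185, np.float64(-7.9))]
-16 [(155, np.float64(-1.1)), (165, np.float64(-6.0)), (175, np.float64(-15.3)), (185, np.float64(-17.9))]
-8 [(155, np.float64(-1.5)), (165, np.float64(-12.4)), (175, np.float64(-20.8)), (185, np.float64(-20.1))]
0 [(155, np.float64(-1.8)), (165, np.float64(-11.0)), (175, np.float64(-21.1))]
8 [(155, np.float64(-1.5)), (165, np.float64(-6.5))]
16 [(155, np.float64(-1.8)), (165, np.float64(-5.1))]
24 [(155, np.float64(-2.3)), (165, np.float64(-2.0)), (175, np.float64(-1.4)), (185, np.float64(-2.6))]
32 [(155, np.float64(-10.2)), (165, np.float64(-9.5)), (175, np.float64(-8.6)), (185, np.float64(-8.2))]
A top x [-29.7   4.3  33.7] y [ 6.8 30.8 46.9] 89.83140568640319
padR 262 y [-48.9 -46.7 -44.6] x [-35.1  44.4]
```

Call:
apply_moves(targets=[{"tx":0,"ty":0,"tz":4,"twist":0,"hand":0.5},{"tx":0,"ty":0,"tz":7,"twist":0,"hand":0.5},{"tx":0,"ty":0,"tz":9,"twist":0,"hand":0.5},{"tx":0,"ty":0,"tz":11,"twist":0,"hand":0.5},{"tx":0,"ty":0,"tz":12,"twist":0,"hand":0.5},{"tx":0,"ty":0,"tz":12.8,"twist":0,"hand":0.5},{"tx":0,"ty":0,"tz":13.3,"twist":0,"hand":0.5},{"tx":0,"ty":0,"tz":13.5,"twist":0,"hand":0.5},{"tx":0,"ty":0,"tz":13.6,"twist":0,"hand":0.5}])

```text
t: 5.55
tool_pos: [642.6, -46.0, 52.1]
tool_rot: [0.694, 0.72, 0.0, 0.001]
wrist_force: [0.2, 0.2, -2.4]
grip_width: 63.8
grasp_force: 51.8
```

Call:
apply_moves(targets=[{"tx":0,"ty":0,"tz":0.1,"twist":0,"hand":0.5},{"tx":0,"ty":0,"tz":0.1,"twist":0,"hand":0.5}])

```text
t: 5.75
tool_pos: [642.8, -45.9, 51.7]
tool_rot: [0.693, 0.72, 0.0, 0.001]
wrist_force: [-1.8, 0.2, 1.7]
grip_width: 63.4
grasp_force: 52.0
```

Contact with the bed. Releasing by opening to about 73 mm, since the guide bars limit the room, then rising.

Call:
apply_moves(targets=[{"tx":0,"ty":0,"tz":0,"twist":0,"hand":0.86},{"tx":0,"ty":0,"tz":0,"twist":0,"hand":0.86},{"tx":0,"ty":0,"tz":0,"twist":0,"hand":0.9},{"tx":0,"ty":0,"tz":-2,"twist":0,"hand":0.9},{"tx":0,"ty":0,"tz":-5,"twist":0,"hand":0.9},{"tx":0,"ty":0,"tz":-9,"twist":0,"hand":0.9},{"tx":0,"ty":0,"tz":-13,"twist":-0.1,"hand":0.0},{"tx":-4,"ty":-4,"tz":-14,"twist":-0.2,"hand":0.0},{"tx":-8,"ty":-5,"tz":-14,"twist":-0.3,"hand":0.0},{"tx":-12,"ty":-5,"tz":-14,"twist":-0.4,"hand":0.0}])

```text
t: 6.75
tool_pos: [595.7, -168.8, 191.8]
tool_rot: [0.535, 0.845, 0.0, 0.001]
wrist_force: [1.2, -0.4, 0.4]
grip_width: 18.8
grasp_force: 0.0
```

Run:
```python
from h import *
im,P=cloud('top'); 
rect("white top",ontop("top",im,P,(294,345,160,208),90,6))
cv2.imwrite('pics/t3.png',cv2.resize(im[150:255,262:367],(600,600),interpolation=cv2.INTER_CUBIC))
plan(563,-28,180,1.609)
```

```text
white top 869 mean [641.4 -23.5] rect [641.7 -23.4] [63.8 88. ] 3.1
t 6.8 pos [ 596.1 -174.7  191.4] psi 0.4408 -> tx 14.68 ty 3.27 tz 1.14 twist -1.168 F [-0.4 -2.2 -0.1] w 11.2 j6 -0.84
```

View pics/t3.png

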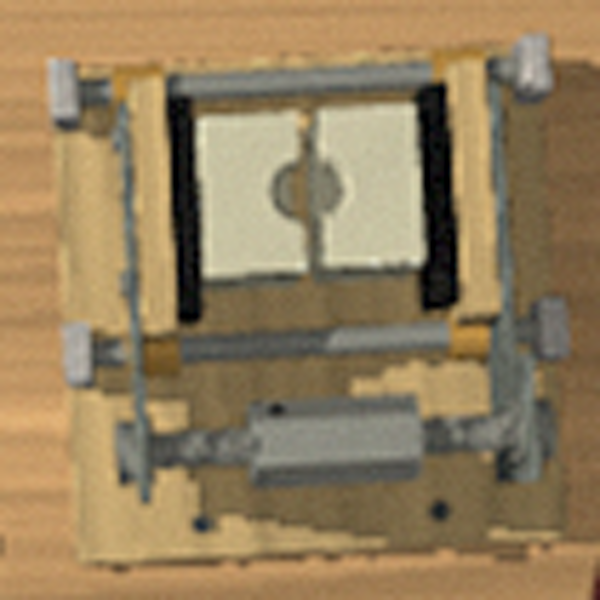

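Both halves stand parallel between the pads, with half A at about (250,195), half B at (375,190) and a small gap near (312,190). Moving over the sleeve with the fingers shut.

```bash
python3 -c "
from h import *
plan(554,-28.3,150,1.609)"
```

```text
t 6.8 pos [ 596.1 -174.7  191.4] psi 0.4408 -> tx 15.04 ty 2.44 tz 4.14 twist -1.168 F [-0.4 -2.2 -0.1] w 11.2 j6 -0.84
```

Call:
apply_moves(targets=[{"tx":5,"ty":0.8,"tz":0,"twist":-0.14,"hand":0},{"tx":10,"ty":1.6,"tz":0,"twist":-0.28,"hand":0},{"tx":15,"ty":2.4,"tz":0,"twist":-0.42,"hand":0},{"tx":15,"ty":2.4,"tz":2,"twist":-0.56,"hand":0},{"tx":15,"ty":2.4,"tz":4,"twist":-0.7,"hand":0},{"tx":15,"ty":2.4,"tz":4,"twist":-0.84,"hand":0},{"tx":15,"ty":2.4,"tz":4,"twist":-0.98,"hand":0},{"tx":15,"ty":2.4,"tz":4,"twist":-1.12,"hand":0},{"tx":15,"ty":2.4,"tz":4,"twist":-1.168,"hand":0},{"tx":15,"ty":2.4,"tz":4,"twist":-1.168,"hand":0}], newtons=60)

```text
t: 7.8
tool_pos: [554.8, -21.4, 150.3]
tool_rot: [-0.017, 1.0, 0.0, 0.0]
wrist_force: [0.1, -0.5, -0.3]
grip_width: -0.1
grasp_force: 0.0
```

```bash
python3 -c "
from h import *
plan(554,-28.3,130,1.609)"
```

```text
t 7.8 pos [554.8 -21.4 150.3] psi 1.6055 -> tx 0.11 ty -0.69 tz 2.03 twist -0.004 F [ 0.1 -0.5 -0.3] w -0.1 j6 -1.78
```

Call:
apply_moves(targets=[{"tx":0.14,"ty":-0.7,"tz":1.5,"twist":0,"hand":0},{"tx":0.14,"ty":-0.7,"tz":2.5,"twist":0,"hand":0},{"tx":-0.14,"ty":-0.7,"tz":2.97,"twist":0,"hand":0},{"tx":-0.4,"ty":-0.7,"tz":3.06,"twist":0,"hand":0},{"tx":-0.65,"ty":-0.7,"tz":3.2,"twist":0,"hand":0},{"tx":-0.87,"ty":-0.7,"tz":3.38,"twist":0,"hand":0},{"tx":-0.87,"ty":-0.7,"tz":3.38,"twist":0,"hand":0}])

```text
t: 8.5
tool_pos: [563.7, -28.2, 115.8]
tool_rot: [-0.018, 1.0, 0.0, -0.0]
wrist_force: [-0.9, 0.1, 0.1]
grip_width: -0.1
grasp_force: 0.0
```

```bash
python3 -c "
from h import *
plan(541+11+14.2,-28.3,105+8,1.609)"
```

```text
t 8.5 pos [563.7 -28.2 115.8] psi 1.6059 -> tx -0.25 ty -0.02 tz 0.28 twist -0.003 F [-0.9  0.1  0.1] w -0.1 j6 -1.79
```

Call:
apply_moves(targets=[{"tx":-1.2,"ty":0,"tz":0,"twist":0,"hand":0},{"tx":-1.2,"ty":0,"tz":0.6,"twist":0,"hand":0},{"tx":-1.2,"ty":0,"tz":1.3,"twist":0,"hand":0},{"tx":-0.8,"ty":0,"tz":1.3,"twist":0,"hand":0},{"tx":-0.5,"ty":0,"tz":1.3,"twist":0,"hand":0},{"tx":-0.3,"ty":0,"tz":1.3,"twist":0,"hand":0},{"tx":-0.3,"ty":0,"tz":1.3,"twist":0,"hand":0}])

```text
t: 9.2
tool_pos: [566.5, -28.2, 103.8]
tool_rot: [-0.018, 1.0, -0.0, 0.0]
wrist_force: [-0.0, 0.3, 0.2]
grip_width: 0.1
grasp_force: 0.0
```

Call:
apply_moves(targets=[{"tx":0.15,"ty":0,"tz":0,"twist":0,"hand":0},{"tx":0.3,"ty":0,"tz":0,"twist":0,"hand":0},{"tx":0.3,"ty":0,"tz":0,"twist":0,"hand":0}])

```text
t: 9.5
tool_pos: [565.5, -28.3, 104.6]
tool_rot: [-0.018, 1.0, -0.0, 0.003]
wrist_force: [5.2, -0.1, -2.0]
grip_width: 0.0
grasp_force: 2.2
```

Call:
apply_moves(targets=[{"tx":-0.8,"ty":0,"tz":0,"twist":0,"hand":0},{"tx":-0.8,"ty":0,"tz":-1.5,"twist":0,"hand":0},{"tx":-0.6,"ty":0,"tz":-2.5,"twist":0,"hand":0},{"tx":0.4,"ty":0,"tz":-2.5,"twist":0,"hand":0},{"tx":1.4,"ty":0,"tz":-2.5,"twist":0,"hand":0},{"tx":1.4,"ty":0,"tz":-2.5,"twist":0,"hand":0},{"tx":1.4,"ty":0,"tz":-2.5,"twist":0,"hand":0}])

```text
t: 10.2
tool_pos: [548.9, -28.7, 128.0]
tool_rot: [-0.018, 1.0, 0.0, -0.0]
wrist_force: [1.0, 0.0, 0.2]
grip_width: 0.2
grasp_force: 0.0
```

Call:
apply_moves(targets=[{"tx":-0.2,"ty":0,"tz":0.4,"twist":0,"hand":0},{"tx":-0.35,"ty":0,"tz":0.74,"twist":0,"hand":0},{"tx":-0.61,"ty":0,"tz":0.83,"twist":0,"hand":0},{"tx":-0.86,"ty":0,"tz":0.97,"twist":0,"hand":0},{"tx":-1.08,"ty":0,"tz":1.15,"twist":0,"hand":0},{"tx":-1.08,"ty":0,"tz":1.15,"twist":0,"hand":0}])

```text
t: 10.8
tool_pos: [560.7, -28.3, 116.7]
tool_rot: [-0.018, 1.0, 0.0, -0.0]
wrist_force: [-0.0, -0.6, 0.1]
grip_width: -0.3
grasp_force: 0.0
```

```bash
python3 -c "
from h import *
plan(560,-28.3,113,1.609)
im,P=cloud('scene'); cv2.imwrite('pics/s4.png',cv2.resize(im[150:225,230:330],(800,600),interpolation=cv2.INTER_CUBIC))"
```

```text
t 10.8 pos [560.7 -28.3 116.7] psi 1.606 -> tx 0.07 ty 0.01 tz 0.37 twist -0.003 F [-0.  -0.6  0.1] w -0.3 j6 -1.79
```

View pics/s4.png

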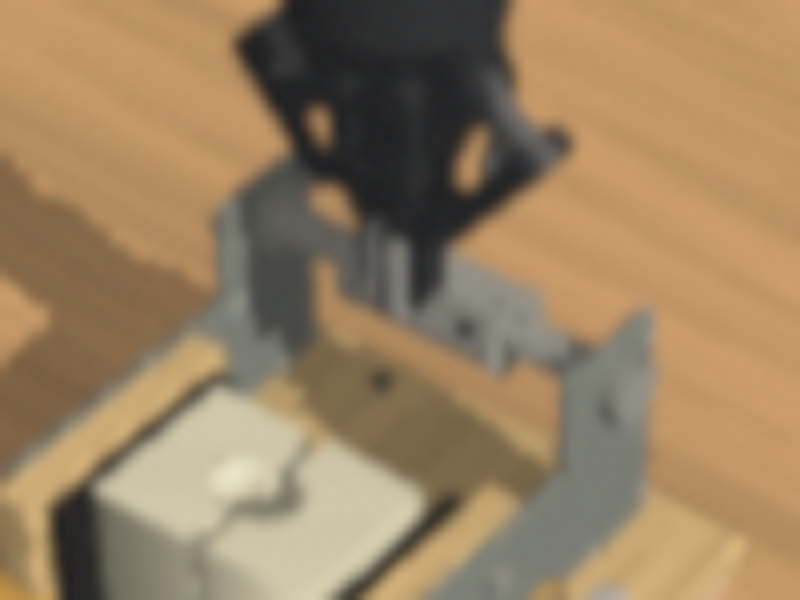

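The picture shows the closed fingertips at about (415,290) on the sleeve's mould side. The two halves already look close together, with the parting line near (290,460). I'll measure the cheek travel.

```bash
cat >> h.py <<'E'
def travel():
    im,P=cloud('top'); g=im.max(2); r=[]
    for lo,hi in((0,45),(-95,-45)):
        k=(g<45)&(P[...,2]>70)&(P[...,2]<92)&(P[...,0]>610)&(P[...,0]<680)&(P[...,1]>lo)&(P[...,1]<hi); q=P[k]; r.append((len(q),q[:,1].mean()))
    W=ontop("top",im,P,(290,350,165,208),90,6); rect("white",W)
    d=r[0][1]-r[1][1]; print("pads",r,"sep",round(d,1))
E
python3 - <<'E'
import h,numpy as np,cv2
from h import *
P=np.load('top.npy'); im=cv2.imread('pics/top0.png')
o=h.cloud; h.cloud=lambda n:(im,P); travel(); h.cloud=o; travel()
E
```

```text
white 433 mean [640.4   1.7] rect [642.1 -39.1] [ 63.9 118.5] 2.2
pads [(121, np.float64(27.986518735654457)), (125, np.float64(-76.05749469763336))] sep 104.0
white 367 mean [660.2 -28.2] rect [656.4 -39.3] [119.6  37.1] 89.0
pads [(94, np.float64(28.421603141072094)), (70, np.float64(-75.24443886960732))] sep 103.7
```

Call:
apply_moves(targets=[{"tx":0.15,"ty":0,"tz":0.1,"twist":0,"hand":0},{"tx":0.3,"ty":0,"tz":0.2,"twist":0,"hand":0},{"tx":0.3,"ty":0,"tz":0.2,"twist":0,"hand":0}])

```text
t: 11.2
tool_pos: [559.8, -28.5, 116.8]
tool_rot: [-0.018, 1.0, -0.0, 0.003]
wrist_force: [6.6, 1.8, 1.0]
grip_width: 0.0
grasp_force: 2.5
```

Call:
apply_moves(targets=[{"tx":-0.4,"ty":0,"tz":-0.4,"twist":0,"hand":0},{"tx":-0.2,"ty":0,"tz":-1.2,"twist":0,"hand":0},{"tx":0.6,"ty":0,"tz":-1.2,"twist":0,"hand":0},{"tx":0.6,"ty":0,"tz":-1.2,"twist":0,"hand":0},{"tx":0.6,"ty":0,"tz":-1.2,"twist":0,"hand":0},{"tx":0.6,"ty":0,"tz":-1.2,"twist":0,"hand":0}])

```text
t: 11.8
tool_pos: [551.1, -28.7, 126.7]
tool_rot: [-0.018, 1.0, 0.0, -0.0]
wrist_force: [-0.5, -0.7, 0.1]
grip_width: -0.0
grasp_force: 0.0
```

Call:
apply_moves(targets=[{"tx":-0.04,"ty":0,"tz":0.5,"twist":0,"hand":0},{"tx":-0.3,"ty":0,"tz":0.71,"twist":0,"hand":0},{"tx":-0.55,"ty":0,"tz":0.83,"twist":0,"hand":0},{"tx":-0.77,"ty":0,"tz":0.98,"twist":0,"hand":0},{"tx":-0.96,"ty":0,"tz":1.17,"twist":0,"hand":0},{"tx":-0.96,"ty":0,"tz":1.17,"twist":0,"hand":0}])

```text
t: 12.4
tool_pos: [561.5, -28.3, 114.8]
tool_rot: [-0.018, 1.0, 0.0, 0.0]
wrist_force: [0.6, 0.2, 0.9]
grip_width: -0.4
grasp_force: 0.4
```

Run:
```python
from h import *
travel(); im,P=cloud("top")
a=.038;R=np.array([[np.cos(a),np.sin(a)],[-np.sin(a),np.cos(a)]])
Q=P[200:255,295:345].reshape(-1,3); L=(Q[:,:2]-[640.6,-25.6])@R.T
for x in range(-122,-60,3):
    r=[]
    for s in(-1,1):
        k=(abs(L[:,0]-x)<1.5)&(L[:,1]*s<31)&(L[:,1]*s>19)&(Q[:,2]>90); r.append((int(k.sum()),Q[k,2].mean().round(1) if k.any() else ''))
    k=(abs(L[:,0]-x)<1.5)&(abs(L[:,1])<6); r.append((int(k.sum()),Q[k,2].min().round(0) if k.any() else ''))
    print(x,r)
```

```text
white 368 mean [660.6 -28.7] rect [657.3 -38.6] [ 44.2 118.7] 1.6
pads [(92, np.float64(28.442789555641944)), (69, np.float64(-75.1790659089992))] sep 103.6
-122 [(0, ''), (0, ''), (5, np.float64(11.0))]
-119 [(0, ''), (0, ''), (16, np.float64(12.0))]
-116 [(5, np.float64(108.2)), (5, np.float64(108.4)), (27, np.float64(12.0))]
-113 [(2, np.float64(107.5)), (22, np.float64(270.6)), (19, np.float64(113.0))]
-110 [(0, ''), (22, np.float64(336.3)), (15, np.float64(416.0))]
-107 [(0, ''), (23, np.float64(325.2)), (17, np.float64(419.0))]
-104 [(0, ''), (20, np.float64(359.0)), (15, np.float64(421.0))]
-101 [(0, ''), (16, np.float64(421.7)), (18, np.float64(424.0))]
-98 [(0, ''), (17, np.float64(424.5)), (17, np.float64(426.0))]
-95 [(0, ''), (17, np.float64(427.2)), (16, np.float64(427.0))]
-92 [(0, ''), (17, np.float64(428.1)), (17, np.float64(429.0))]
-89 [(0, ''), (17, np.float64(430.1)), (17, np.float64(428.0))]
-86 [(0, ''), (17, np.float64(431.2)), (17, np.float64(431.0))]
-83 [(0, ''), (15, np.float64(431.5)), (17, np.float64(430.0))]
-80 [(0, ''), (18, np.float64(431.9)), (15, np.float64(431.0))]
-77 [(0, ''), (15, np.float64(432.9)), (17, np.float64(431.0))]
-74 [(0, ''), (17, np.float64(433.0)), (15, np.float64(432.0))]
-71 [(0, ''), (17, np.float64(433.2)), (11, np.float64(431.0))]
-68 [(0, ''), (0, ''), (0, '')]
-65 [(0, ''), (0, ''), (0, '')]
-62 [(0, ''), (0, ''), (0, '')]
```

Call:
apply_moves(targets=[{"tx":-0.2,"ty":0,"tz":-0.5,"twist":0,"hand":0},{"tx":0,"ty":0,"tz":-1.2,"twist":0,"hand":0},{"tx":2.0,"ty":0,"tz":-1.2,"twist":0,"hand":0},{"tx":2.0,"ty":0,"tz":-1.2,"twist":0,"hand":0},{"tx":2.0,"ty":0,"tz":-0.8,"twist":0,"hand":0},{"tx":2.0,"ty":0,"tz":-0.6,"twist":0,"hand":0},{"tx":2.0,"ty":0,"tz":-0.4,"twist":0,"hand":0},{"tx":2.0,"ty":0,"tz":-0.3,"twist":0,"hand":0}])

```text
t: 13.3
tool_pos: [541.6, -29.1, 120.5]
tool_rot: [-0.018, 1.0, -0.0, -0.001]
wrist_force: [-8.2, 0.5, 16.1]
grip_width: 0.3
grasp_force: 7.3
```

Call:
apply_moves(targets=[{"tx":0,"ty":0,"tz":-0.8,"twist":0,"hand":0},{"tx":-0.7,"ty":0,"tz":-0.8,"twist":0,"hand":0},{"tx":-1.35,"ty":0,"tz":-0.8,"twist":0,"hand":0},{"tx":-1.35,"ty":0,"tz":-0.8,"twist":0,"hand":0},{"tx":-1.35,"ty":0,"tz":-0.4,"twist":0,"hand":0},{"tx":-1.35,"ty":0,"tz":-0.1,"twist":0,"hand":0},{"tx":-1.35,"ty":0,"tz":0.2,"twist":0,"hand":0},{"tx":-1.35,"ty":0,"tz":0.45,"twist":0,"hand":0},{"tx":-1.35,"ty":0,"tz":0.45,"twist":0,"hand":0}])

```text
t: 14.2
tool_pos: [556.9, -28.5, 117.3]
tool_rot: [-0.018, 1.0, 0.0, 0.003]
wrist_force: [-0.5, 1.1, 11.7]
grip_width: -0.1
grasp_force: 5.5
```

Call:
apply_moves(targets=[{"tx":0,"ty":0,"tz":0.3,"twist":0,"hand":0},{"tx":0,"ty":0,"tz":0.6,"twist":0,"hand":0},{"tx":0,"ty":0,"tz":0.9,"twist":0,"hand":0},{"tx":0,"ty":0,"tz":0.9,"twist":0,"hand":0}])

```text
t: 14.6
tool_pos: [561.8, -28.4, 111.8]
tool_rot: [-0.017, 1.0, -0.0, 0.009]
wrist_force: [8.1, 3.9, 15.1]
grip_width: -0.4
grasp_force: 8.3
```

```bash
python3 -c "
from h import *
travel()"
```

```text
white 452 mean [657.5 -27.2] rect [654.5 -38.5] [ 40.9 118.2] 2.1
pads [(95, np.float64(27.4142375891635)), (81, np.float64(-74.30977779938497))] sep 101.7
```

The sleeve has turned about 0.5 rad, so this stroke works. Continuing it.

Call:
apply_moves(targets=[{"tx":0.1,"ty":0,"tz":0.3,"twist":0,"hand":0},{"tx":0.2,"ty":0,"tz":0.6,"twist":0,"hand":0},{"tx":0.3,"ty":0,"tz":0.9,"twist":0,"hand":0},{"tx":0.3,"ty":0,"tz":0.9,"twist":0,"hand":0}])

```text
t: 15.05
tool_pos: [564.3, -28.4, 106.2]
tool_rot: [-0.017, 1.0, -0.0, 0.017]
wrist_force: [20.8, 6.1, 14.9]
grip_width: 0.6
grasp_force: 12.3
```

```bash
python3 -c "
from h import *
travel()"
```

```text
white 486 mean [656.3 -27.6] rect [653.3 -38.4] [ 45.6 117.9] 4.9
pads [(93, np.float64(26.56054104050215)), (82, np.float64(-73.4071450203347))] sep 100.0
```

Call:
apply_moves(targets=[{"tx":-1.6,"ty":0,"tz":-0.5,"twist":0,"hand":0},{"tx":-1.8,"ty":0,"tz":-2.0,"twist":0,"hand":0},{"tx":-1.2,"ty":0,"tz":-3.0,"twist":0,"hand":0},{"tx":-0.35,"ty":0,"tz":-3.0,"twist":0,"hand":0},{"tx":-0.35,"ty":0,"tz":-3.0,"twist":0,"hand":0},{"tx":-0.35,"ty":0,"tz":-3.0,"twist":0,"hand":0}])

```text
t: 15.7
tool_pos: [553.7, -28.5, 124.8]
tool_rot: [-0.017, 1.0, 0.0, -0.001]
wrist_force: [0.4, -0.6, -0.5]
grip_width: 0.3
grasp_force: 0.0
```

Call:
apply_moves(targets=[{"tx":-0.16,"ty":0,"tz":0.4,"twist":0,"hand":0},{"tx":-0.16,"ty":0,"tz":0.8,"twist":0,"hand":0},{"tx":-0.16,"ty":0,"tz":1.1,"twist":0,"hand":0},{"tx":-0.16,"ty":0,"tz":1.3,"twist":0,"hand":0},{"tx":-0.16,"ty":0,"tz":1.5,"twist":0,"hand":0},{"tx":-0.16,"ty":0,"tz":1.8,"twist":0,"hand":0},{"tx":-0.16,"ty":0,"tz":2.1,"twist":0,"hand":0},{"tx":-0.06,"ty":0,"tz":2.4,"twist":0,"hand":0},{"tx":0.04,"ty":0,"tz":2.7,"twist":0,"hand":0},{"tx":0.14,"ty":0,"tz":3.0,"twist":0,"hand":0},{"tx":0.14,"ty":0,"tz":3.0,"twist":0,"hand":0}])

```text
t: 16.8
tool_pos: [565.0, -28.4, 104.3]
tool_rot: [-0.017, 1.0, -0.0, 0.014]
wrist_force: [18.5, 5.8, 11.8]
grip_width: -0.4
grasp_force: 10.8
```

```bash
python3 -c "
from h import *
travel()"
```

```text
white 454 mean [657.7 -29.3] rect [654.9 -38.1] [ 40.2 112.3] 0.6
pads [(84, np.float64(24.65515767375138)), (64, np.float64(-72.43334723345866))] sep 97.1
```

Call:
apply_moves(targets=[{"tx":-1.6,"ty":0,"tz":-0.5,"twist":0,"hand":0},{"tx":-1.8,"ty":0,"tz":-2.0,"twist":0,"hand":0},{"tx":-1.2,"ty":0,"tz":-3.0,"twist":0,"hand":0},{"tx":-0.3,"ty":0,"tz":-3.0,"twist":0,"hand":0},{"tx":-0.3,"ty":0,"tz":-3.0,"twist":0,"hand":0},{"tx":-0.3,"ty":0,"tz":-3.0,"twist":0,"hand":0}])

```text
t: 17.45
tool_pos: [555.4, -28.4, 124.9]
tool_rot: [-0.017, 1.0, 0.0, -0.001]
wrist_force: [-0.8, -0.9, -0.3]
grip_width: 0.1
grasp_force: 0.0
```

```bash
python3 -c "
from h import *
travel()"
```

```text
white 426 mean [658.3 -28.7] rect [655.2 -37.9] [ 39.3 111.6] 1.4
pads [(83, np.float64(24.632579540833)), (58, np.float64(-72.30929347312272))] sep 96.9
```

Call:
apply_moves(targets=[{"tx":0,"ty":0,"tz":0.4,"twist":0,"hand":0},{"tx":0,"ty":0,"tz":0.8,"twist":0,"hand":0},{"tx":0,"ty":0,"tz":1.1,"twist":0,"hand":0},{"tx":0,"ty":0,"tz":1.3,"twist":0,"hand":0},{"tx":0,"ty":0,"tz":1.5,"twist":0,"hand":0},{"tx":0,"ty":0,"tz":1.8,"twist":0,"hand":0},{"tx":0,"ty":0,"tz":2.1,"twist":0,"hand":0},{"tx":0.1,"ty":0,"tz":2.4,"twist":0,"hand":0},{"tx":0.2,"ty":0,"tz":2.7,"twist":0,"hand":0},{"tx":0.3,"ty":0,"tz":3.0,"twist":0,"hand":0},{"tx":0.35,"ty":0,"tz":3.1,"twist":0,"hand":0},{"tx":0.35,"ty":0,"tz":3.1,"twist":0,"hand":0}])

```text
t: 18.7
tool_pos: [565.1, -28.4, 103.8]
tool_rot: [-0.017, 1.0, -0.0, 0.015]
wrist_force: [19.1, 3.8, 13.1]
grip_width: -0.1
grasp_force: 11.2
```

Call:
apply_moves(targets=[{"tx":-1.6,"ty":0,"tz":-0.5,"twist":0,"hand":0},{"tx":-1.8,"ty":0,"tz":-2.0,"twist":0,"hand":0},{"tx":-1.2,"ty":0,"tz":-3.1,"twist":0,"hand":0},{"tx":-0.35,"ty":0,"tz":-3.1,"twist":0,"hand":0},{"tx":-0.35,"ty":0,"tz":-3.1,"twist":0,"hand":0},{"tx":-0.35,"ty":0,"tz":-3.1,"twist":0,"hand":0}])

```text
t: 19.3
tool_pos: [555.4, -28.4, 124.9]
tool_rot: [-0.017, 1.0, 0.0, -0.001]
wrist_force: [0.3, 0.8, 0.1]
grip_width: -0.1
grasp_force: 0.0
```

```bash
python3 -c "
from h import *
travel()"
```

```text
white 425 mean [658.9 -29.5] rect [655.  -38.1] [108.6  41. ] 87.7
pads [(80, np.float64(22.707736821038814)), (56, np.float64(-70.4347264576679))] sep 93.1
```

Call:
apply_moves(targets=[{"tx":0,"ty":0,"tz":0.4,"twist":0,"hand":0},{"tx":0,"ty":0,"tz":0.8,"twist":0,"hand":0},{"tx":0,"ty":0,"tz":1.1,"twist":0,"hand":0},{"tx":0,"ty":0,"tz":1.3,"twist":0,"hand":0},{"tx":0,"ty":0,"tz":1.5,"twist":0,"hand":0},{"tx":0,"ty":0,"tz":1.8,"twist":0,"hand":0},{"tx":0,"ty":0,"tz":2.1,"twist":0,"hand":0},{"tx":0.1,"ty":0,"tz":2.4,"twist":0,"hand":0},{"tx":0.2,"ty":0,"tz":2.7,"twist":0,"hand":0},{"tx":0.3,"ty":0,"tz":3.0,"twist":0,"hand":0},{"tx":0.35,"ty":0,"tz":3.1,"twist":0,"hand":0},{"tx":0.35,"ty":0,"tz":3.1,"twist":0,"hand":0}])

```text
t: 20.55
tool_pos: [564.9, -28.4, 104.3]
tool_rot: [-0.017, 1.0, -0.0, 0.015]
wrist_force: [17.5, 5.8, 16.1]
grip_width: 0.2
grasp_force: 10.6
```

Call:
apply_moves(targets=[{"tx":-1.6,"ty":0,"tz":-0.5,"twist":0,"hand":0},{"tx":-1.8,"ty":0,"tz":-2.0,"twist":0,"hand":0},{"tx":-1.2,"ty":0,"tz":-3.1,"twist":0,"hand":0},{"tx":-0.35,"ty":0,"tz":-3.1,"twist":0,"hand":0},{"tx":-0.35,"ty":0,"tz":-3.1,"twist":0,"hand":0},{"tx":-0.35,"ty":0,"tz":-3.1,"twist":0,"hand":0}])

```text
t: 21.15
tool_pos: [555.4, -28.5, 124.9]
tool_rot: [-0.017, 1.0, 0.0, -0.001]
wrist_force: [-0.2, -0.1, -1.3]
grip_width: -0.1
grasp_force: 0.0
```

```bash
python3 -c "
from h import *
travel()"
```

```text
white 421 mean [658.7 -29.4] rect [656. -37.] [ 37.9 105.2] 0.7
pads [(63, np.float64(21.369417406781658)), (45, np.float64(-69.17557833989586))] sep 90.5
```

Call:
apply_moves(targets=[{"tx":0,"ty":0,"tz":0.4,"twist":0,"hand":0},{"tx":0,"ty":0,"tz":0.8,"twist":0,"hand":0},{"tx":0,"ty":0,"tz":1.1,"twist":0,"hand":0},{"tx":0,"ty":0,"tz":1.3,"twist":0,"hand":0},{"tx":0,"ty":0,"tz":1.5,"twist":0,"hand":0},{"tx":0,"ty":0,"tz":1.8,"twist":0,"hand":0},{"tx":0,"ty":0,"tz":2.1,"twist":0,"hand":0},{"tx":0,"ty":0,"tz":2.3,"twist":0,"hand":0},{"tx":0,"ty":0,"tz":2.3,"twist":0,"hand":0}])

```text
t: 22.1
tool_pos: [563.3, -28.6, 109.7]
tool_rot: [-0.018, 1.0, -0.0, 0.008]
wrist_force: [4.3, 2.9, 17.2]
grip_width: 0.3
grasp_force: 7.6
```

Call:
apply_moves(targets=[{"tx":-1.2,"ty":0,"tz":0,"twist":0,"hand":0},{"tx":-1.6,"ty":0,"tz":-3,"twist":0,"hand":0},{"tx":0,"ty":5,"tz":-6.0,"twist":0,"hand":0.6},{"tx":2,"ty":10,"tz":-6,"twist":0,"hand":0.9},{"tx":4,"ty":15,"tz":-6,"twist":0,"hand":0.9},{"tx":5,"ty":20,"tz":-6,"twist":0,"hand":0.9},{"tx":5,"ty":20,"tz":-6,"twist":0,"hand":0.9}])

```text
t: 22.8
tool_pos: [497.8, 172.9, 161.8]
tool_rot: [-0.019, 1.0, 0.0, -0.001]
wrist_force: [0.5, -1.1, 1.3]
grip_width: 72.4
grasp_force: 0.0
```

Run:
```python
from h import *
travel(); im,P=cloud("top")
cv2.imwrite('pics/t5.png',cv2.resize(im[150:255,262:367],(600,600),interpolation=cv2.INTER_CUBIC))
rect("ring",ontop("top",im,P,(175,212,232,268),36,7)); rect("mould",ontop("top",im,P,(296,345,160,208),90,6))
plan(492,273,120)
```

```text
white 881 mean [641.7 -25.4] rect [641. -22.] [ 73.8 137.7] 11.8
pads [(72, np.float64(20.126867690766044)), (63, np.float64(-69.29745704592553))] sep 89.4
ring 0 mean [nan nan] rect [0. 0.] [0. 0.] 0.0
mould 879 mean [641.8 -25.5] rect [642.8 -36.6] [ 64.6 103. ] 3.4
t 22.9 pos [498.5 171.8 161.8] psi 1.6102 -> tx 0.25 ty 10.14 tz 4.18 twist 0.000 F [ 0.  -0.6  0.1] w 77.4 j6 -1.42h.py:22: RuntimeWarning: Mean of empty slice.
  r=cv2.minAreaRect(Q[:,:2].astype(np.float32)); print(n,len(Q),"mean",Q[:,:2].mean(0).round(1),"rect",np.round(r[0],1),np.round(r[1],1),round(r[2],1))
  ret = um.true_divide(
```

View pics/t5.png

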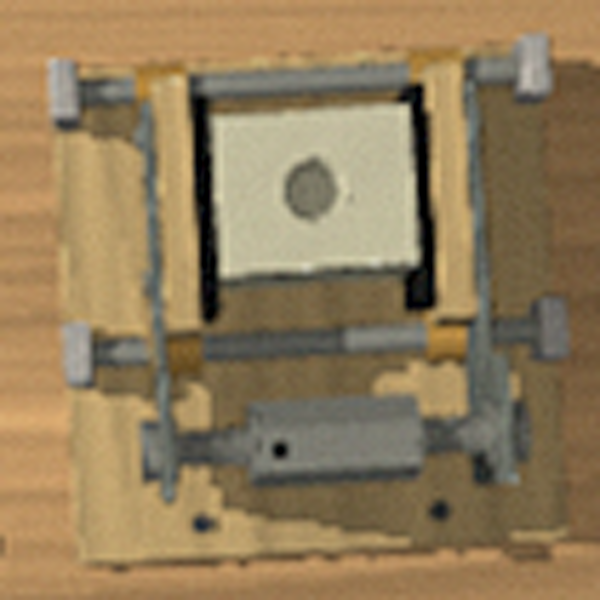

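The mould is fully shut, with one round mouth at about (311,188), both pads squeezed, and the sleeve's set-hole at (280,450). Now for the ring.

Call:
apply_moves(targets=[{"tx":0.1,"ty":5,"tz":0,"twist":0,"hand":1},{"tx":0.2,"ty":10,"tz":0,"twist":0,"hand":1},{"tx":0.2,"ty":10.2,"tz":4,"twist":0,"hand":1},{"tx":0.2,"ty":10.2,"tz":9,"twist":0,"hand":1},{"tx":0.2,"ty":10.2,"tz":9,"twist":0,"hand":1},{"tx":0.2,"ty":10.2,"tz":9,"twist":0,"hand":1}])

```text
t: 23.5
tool_pos: [493.6, 270.3, 71.7]
tool_rot: [-0.017, 1.0, -0.001, -0.002]
wrist_force: [0.5, 0.0, -0.1]
grip_width: 85.4
grasp_force: 0.0
```

```bash
python3 -c "
from h import *
plan(492.5,273.5,7,1.609)"
```

```text
t 23.5 pos [493.6 270.3  71.7] psi 1.6048 -> tx 0.10 ty 0.32 tz 6.47 twist -0.004 F [ 0.5  0.  -0.1] w 85.4 j6 -1.24
```

Call:
apply_moves(targets=[{"tx":0.1,"ty":0.3,"tz":3,"twist":0,"hand":1},{"tx":0.1,"ty":0.3,"tz":5.5,"twist":0,"hand":1},{"tx":0.1,"ty":0.3,"tz":6.3,"twist":0,"hand":1},{"tx":0.1,"ty":0.3,"tz":6.3,"twist":0,"hand":0.5},{"tx":0.1,"ty":0.3,"tz":6.3,"twist":0,"hand":0.5},{"tx":0.1,"ty":0.3,"tz":6.3,"twist":0,"hand":0.5},{"tx":0.1,"ty":0.3,"tz":6.3,"twist":0,"hand":0.5},{"tx":0.1,"ty":0.3,"tz":6.3,"twist":0,"hand":0.5},{"tx":0.1,"ty":0.3,"tz":6.3,"twist":0,"hand":0.5}], newtons=20)

```text
t: 24.4
tool_pos: [495.1, 275.1, 12.6]
tool_rot: [-0.018, 1.0, 0.001, 0.002]
wrist_force: [-1.1, -1.2, 6.6]
grip_width: 52.4
grasp_force: 21.5
```

Call:
apply_moves(targets=[{"tx":0,"ty":0,"tz":0,"twist":0,"hand":1},{"tx":0,"ty":0,"tz":0,"twist":0,"hand":1},{"tx":0,"ty":0,"tz":0,"twist":0.14,"hand":1},{"tx":0,"ty":0,"tz":0,"twist":0.28,"hand":1},{"tx":0,"ty":0,"tz":0,"twist":0.42,"hand":1},{"tx":0,"ty":0,"tz":0,"twist":0.56,"hand":1},{"tx":0,"ty":0,"tz":0,"twist":0.7,"hand":1},{"tx":0,"ty":0,"tz":0,"twist":0.84,"hand":1},{"tx":0,"ty":0,"tz":0,"twist":0.98,"hand":1},{"tx":0,"ty":0,"tz":0,"twist":1.12,"hand":1},{"tx":0,"ty":0,"tz":0,"twist":1.26,"hand":1},{"tx":0,"ty":0,"tz":0,"twist":1.4,"hand":1}])

```text
t: 25.6
tool_pos: [492.6, 274.4, 9.5]
tool_rot: [0.633, 0.774, -0.0, -0.0]
wrist_force: [0.3, 0.0, 0.3]
grip_width: 85.2
grasp_force: 0.0
```

Call:
apply_moves(targets=[{"tx":0,"ty":0,"tz":0,"twist":0.14,"hand":1},{"tx":0,"ty":0,"tz":0,"twist":0.165,"hand":1},{"tx":0,"ty":0,"tz":0,"twist":0.165,"hand":0.5},{"tx":0,"ty":0,"tz":0,"twist":0.165,"hand":0.5},{"tx":0,"ty":0,"tz":0,"twist":0.165,"hand":0.5},{"tx":0,"ty":0,"tz":0,"twist":0.165,"hand":0.5},{"tx":0,"ty":0,"tz":0,"twist":0.165,"hand":0.5},{"tx":0,"ty":0,"tz":0,"twist":0.165,"hand":0.5}], newtons=25)

```text
t: 26.4
tool_pos: [493.2, 274.5, 10.1]
tool_rot: [0.692, 0.722, 0.0, 0.0]
wrist_force: [1.0, -0.1, 1.3]
grip_width: 54.0
grasp_force: 26.6
```

```bash
python3 -c "
from h import *
plan(642.3,-25,190,0.038)"
```

```text
t 26.4 pos [493.2 274.5  10.1] psi 0.0413 -> tx -30.54 ty 13.66 tz -17.99 twist 0.003 F [ 1.  -0.1  1.3] w 54.0 j6 0.33
```

Call:
apply_moves(targets=[{"tx":0,"ty":0,"tz":-3,"twist":0,"hand":0.5},{"tx":0,"ty":0,"tz":-8,"twist":0,"hand":0.5},{"tx":0,"ty":0,"tz":-13,"twist":0,"hand":0.5},{"tx":-2,"ty":1,"tz":-17,"twist":0,"hand":0.5},{"tx":-6,"ty":3,"tz":-17,"twist":0,"hand":0.5},{"tx":-10.5,"ty":5,"tz":-17,"twist":0,"hand":0.5},{"tx":-15,"ty":7,"tz":-17,"twist":0,"hand":0.5},{"tx":-19.5,"ty":9,"tz":-17,"twist":0,"hand":0.5},{"tx":-24,"ty":11,"tz":-17,"twist":0,"hand":0.5},{"tx":-28,"ty":12.8,"tz":-17,"twist":0,"hand":0.5},{"tx":-30.5,"ty":13.7,"tz":-17,"twist":0,"hand":0.5},{"tx":-30.5,"ty":13.7,"tz":-17,"twist":0,"hand":0.5}])

```text
t: 27.6
tool_pos: [643.0, -28.2, 178.9]
tool_rot: [0.694, 0.72, -0.001, -0.0]
wrist_force: [0.7, 0.2, 0.4]
grip_width: 53.5
grasp_force: 26.8
```

Call:
apply_moves(targets=[{"tx":0,"ty":0,"tz":3.5,"twist":0,"hand":0.5},{"tx":0,"ty":0,"tz":3.5,"twist":0,"hand":0.5},{"tx":0,"ty":0,"tz":3.5,"twist":0,"hand":0.5},{"tx":0,"ty":0,"tz":3.5,"twist":0,"hand":0.5}])

```text
t: 28.0
tool_pos: [642.8, -24.1, 146.0]
tool_rot: [0.692, 0.722, 0.0, 0.001]
wrist_force: [-0.0, 0.0, 0.5]
grip_width: 54.3
grasp_force: 26.9
```

Run:
```python
from h import *
plan(643,-25,97,0.038)
im,P=cloud("scene"); f=im.astype(int); w=(f.max(2)-f.min(2)<60)&(f.min(2)>100)
k=(abs(P[...,0]-642)<60)&(abs(P[...,1]+25)<60)
for lo,hi in((83,96),(128,190)):
    m=w&k&(P[...,2]>lo)&(P[...,2]<hi); Q=P[m]; v,u=np.nonzero(m); print(lo,len(Q),Q.mean(0).round(1),np.percentile(Q,[2,98],axis=0).round(1).tolist(),u.min(),u.max(),v.min(),v.max())
# ring outer wall: circle fit
from scipy.optimize import least_squares
Q=P[w&k&(P[...,2]>138)&(P[...,2]<165)]
r=least_squares(lambda c:np.hypot(Q[:,0]-c[0],Q[:,1]-c[1])-27,[643,-25],loss='soft_l1').x; print("ring fit scene",r)
cv2.imwrite('pics/s6.png',cv2.resize(im[140:260,200:340],(700,600),interpolation=cv2.INTER_CUBIC))
```

```text
t 28.0 pos [642.8 -24.1 146. ] psi 0.042 -> tx -0.10 ty 0.02 tz 4.90 twist 0.004 F [-0.   0.   0.5] w 54.3 j6 -0.2
83 473 [646.7 -18.7  89.7] [[610.3, -61.7, 83.8], [674.5, 15.9, 93.2]] 243 280 202 224
128 363 [644.  -12.3 160.8] [[610.5, -39.5, 138.6], [675.6, 5.5, 181.4]] 254 272 178 204
ring fit scene [646.69446039 -22.71085533]
```

View pics/s6.png

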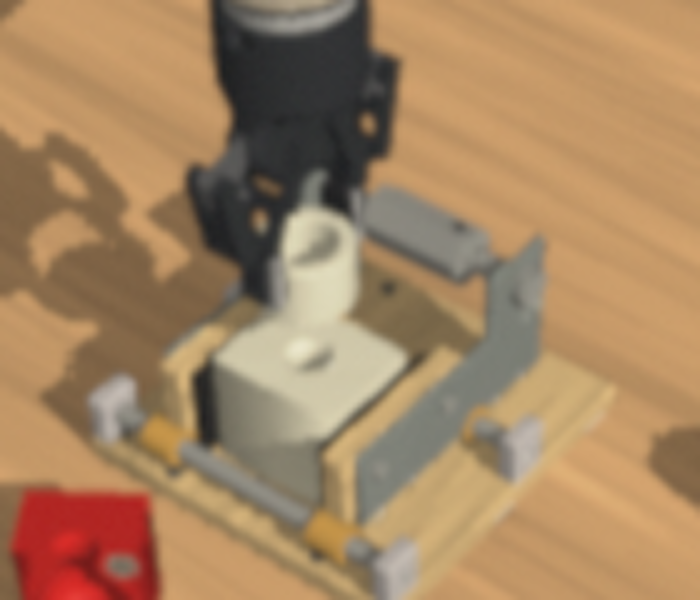

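The ring is held level at about (320,265), directly above the mouth at (308,350). Lowering it straight down.

Call:
apply_moves(targets=[{"tx":0,"ty":0,"tz":2,"twist":0,"hand":0.5},{"tx":0,"ty":0,"tz":3.5,"twist":0,"hand":0.5},{"tx":0,"ty":0,"tz":4.1,"twist":0,"hand":0.5},{"tx":0,"ty":0,"tz":4.4,"twist":0,"hand":0.5},{"tx":0,"ty":0,"tz":4.55,"twist":0,"hand":0.5},{"tx":0,"ty":0,"tz":4.6,"twist":0,"hand":0.5},{"tx":0,"ty":0,"tz":4.6,"twist":0,"hand":0.5}])

```text
t: 28.75
tool_pos: [642.9, -24.7, 100.1]
tool_rot: [0.692, 0.721, 0.0, 0.0]
wrist_force: [-2.5, 0.6, 4.3]
grip_width: 54.0
grasp_force: 27.2
```

Call:
apply_moves(targets=[{"tx":0,"ty":0,"tz":-0.05,"twist":0,"hand":0.75},{"tx":0,"ty":0,"tz":-0.05,"twist":0,"hand":0.9},{"tx":0,"ty":0,"tz":-0.05,"twist":0,"hand":1},{"tx":0,"ty":0,"tz":-1,"twist":0,"hand":1},{"tx":0,"ty":0,"tz":-3,"twist":0,"hand":1},{"tx":0,"ty":0,"tz":-7,"twist":0,"hand":1},{"tx":0,"ty":-4,"tz":-10,"twist":0,"hand":1},{"tx":0,"ty":-9,"tz":-10,"twist":0,"hand":1},{"tx":-4,"ty":-13,"tz":-10,"twist":0,"hand":1},{"tx":-8,"ty":-16,"tz":-10,"twist":0,"hand":1},{"tx":-13,"ty":-18,"tz":-10,"twist":0,"hand":1},{"tx":-18,"ty":-18,"tz":-10,"twist":0,"hand":1}])

```text
t: 29.95
tool_pos: [468.6, -203.4, 199.9]
tool_rot: [0.692, 0.722, 0.0, 0.001]
wrist_force: [0.5, 0.7, -0.1]
grip_width: 85.1
grasp_force: 0.0
```

Run:
```python
from h import *
im,P=cloud("top")
rect("ring",ontop("top",im,P,(290,345,155,210),126,7)); m=ontop("top",im,P,(298,343,160,208),90,6)
travel()
a=-.038; rect("mould",m); x=m[:,:2]@np.array([[np.cos(a),-np.sin(a)],[np.sin(a),np.cos(a)]]).T
p=np.percentile(x,[1.5,98.5],axis=0); c=p.mean(0); print("mould ext",(p[1]-p[0]).round(1),"centre",(np.array([[np.cos(a),np.sin(a)],[-np.sin(a),np.cos(a)]])@c).round(1))
s=np.vstack([im[150:225,270:360]]); s2,Q=cloud("scene")
cv2.imwrite('pics/end.png',np.hstack([cv2.resize(s,(400,400),interpolation=cv2.INTER_CUBIC),cv2.resize(s2[160:260,210:310],(400,400),interpolation=cv2.INTER_CUBIC)]))
k=(abs(P[...,0]-642)<40)&(abs(P[...,1]+25)<40)&(P[...,2]>115)&(P[...,2]<140); print("ring z",np.median(P[k][:,2]),k.sum())
```

```text
ring 255 mean [642.9 -23.6] rect [643.6 -23.7] [51.  51.4] 88.8
white 444 mean [639.1 -20.8] rect [644.5 -37.5] [ 67.7 105.6] 3.3
pads [(72, np.float64(20.1702743876972)), (67, np.float64(-69.12478085259035))] sep 89.3
mould 449 mean [638.6 -20.8] rect [642.1 -24.7] [64.2 79.3] 3.1
mould ext [63.  76.3] centre [642.  -24.2]
ring z 125.21214761599919 272
```

View pics/end.png

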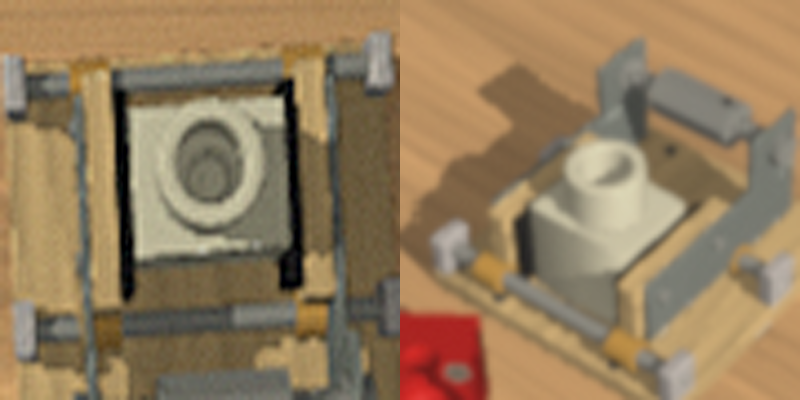

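The ring stands upright on the mould, at about (210,165) in the left half and (605,185) in the right. It is about 1.5 mm off the mould centre, and both pads are visibly squeezed. Handing in.

```bash
python3 -c "
from rig import sign_off
print(sign_off())"
```

```text
the job is handed in; nothing more can be done
None
```

The job is handed in with no result returned: by camera the mould is shut between squeezed pads (squeeze estimated from cheek travel, not read directly), the ring stands upright about 1.5 mm from the mould's centre, and I never touched the bowl, jar or brush.

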